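# Tuck the drip plate under the splash flap and hold it down

## Task

Take the aluminium drip plate by its black grip and refit it on the blue drain board of the wet polishing unit: lay it flat on the board and slide its long edge opposite the grip in under the green splash flap, without lifting the flap, until the board's two screw holes lie well inside the plate's two slots. Finish still holding the plate, pressing it firmly flat on the board (about a kilo of push, without leaning hard on it) so that the thumbscrews can be put in, and leave the other things on the bench where they are.

Things in the scene. Friction and masses are not known exactly. Their poses are not given: they have to be found in the camera images.
- unit: Wet lap polishing unit, fixed on the bench. Origin on the bench straight below the middle of the green flap's lip; x points away from the robot into the pan, y left along the lip, z up. Steel pan 300 wide from x = 65 on: front wall 38 high, others 67. A brass arm 125 high with a spring clip holding a white stone stays beyond x = 200, a grey drive housing 95 high beyond x = 365.
- flap (a joint): Angle of the green splash flap, a stiff sheet 260 wide, 60 deep, 2 thick, sloping down to its lip; hinge along y at unit x = 60, height 38.5. 0 = down on its two rubber bumpers, where it rests; grows as the lip rises. Light (0.12 kg, no spring), falls back by itself. 0.04 rad is a lip raised about 2.5 mm.
- flap_lip (a point): Middle of the underside of the flap's hemmed lip (hem 4 thick), on the flap; down, it is 6 above the board's top, and the space under the flap gets higher towards the hinge. The bumpers, 10 in diameter, stand 122 left and right of the middle, just behind the lip.
- plate: Loose aluminium drip plate, 100 (x) by 180 (y) by 3 thick, about 0.2 kg, lying flat, grip up. Origin at the centre of its underside, z up, +x towards the edge that goes under the flap. Grip block: 12 thick (x), 56 long (y), centred at x = -30, top 33 above the underside. Fitted, its axes are parallel to the unit's and its origin lies at unit x = -20, y = 0, z = 20: 30 mm is under the flap.
- plate_grip (a point): Top centre of the plate's black grip block.
- plate_edge (a point): Middle of the plate's leading edge (plate x = +50), on the underside.
- slot_left (a point): Centre, at the underside, of the left slot through the plate (plate x = -10, y = +75); slot 26 long in x, 16 wide in y.
- slot_right (a point): Centre of the right slot (plate x = -10, y = -75), same size.
- hole_left (a point): Dark 7 mm screw hole in a round brass insert 15 in diameter, in the board's top (unit x = -30, y = +75, z = 20); flush, nothing stands out.
- hole_right (a point): The right screw hole (unit x = -30, y = -75, z = 20), same insert.
- board: Blue plastic drain board of the unit, same origin and axes as the unit. Its top is level, 20 above the bench, from x = -150 to +60, 260 wide. A steel gutter along its front edge reaches to x = -175 and is 18 high.
- bowl: Bystander: dark wooden bowl of black stones, 116 diameter, 68 high; origin at the centre of its underside. It stands on the other side of the unit from the plate.
- dish: Bystander: celadon sample dish, 110 diameter, 24 high, holding two brass thumbscrews.
- puck: Bystander: grey rubber polishing puck, 60 diameter, 24 high.
- key: Bystander: T-shaped lathe chuck key of blued steel, about 100 long, 100 across, 18 high.
- jar: Bystander: jar of polishing compound, 68 diameter, 75 high.
There are look-alikes about, which are no part of the job. Of the things like the plate, leave any that is brown; of the rest the smaller one is meant.

How it is judged:
By the outcome, as a careful person would: the job done as asked, in the order asked, and still so for the second after the job is handed in, while the arm keeps its last pose, push and grip.
It also fails if it takes over 42 s, if anything falls off the work surface, if the arm or the gripper's body presses on something with over 40 N, if the wrist force passes 120 N, or if a joint passes its speed limit or range.

## Robot

A 6-joint arm with a two-finger parallel gripper is mounted at the origin on the work surface. World frame = base frame: x ahead of the robot, y to its left, z up, the work surface at z = 0. Lengths are in m, angles in rad, forces in N, time in s.
With the tool pointing down it reaches from about 0.275 to 0.725 m from the base axis. Payload 5.6 kg.
Tool frame: the origin (TCP) lies on the front face of the gripper's body, between the roots of the fingers; the fingertips stand 73 mm ahead of it and the grasp point (between the pads) lies bot.grip_point_offset ahead of it (bot.grip_point_offset is the distance from the TCP to the grasp point, in m); z points along the fingers, y is the line along which they close (so a half turn about z gives the same grasp; the last joint's range is limited). The gripper opens to 85 mm and grips with 20 to 120 N. Pads are 22 mm wide; open, the fingers measure 114 mm over their backs; the gripper's body (76 mm by 85 mm) begins 54 mm behind the grasp point. The pads swing forward as they close: fully open they stand 13 mm farther back than shut.
Start: joints at [-0.942, 0.255, 0.108, 0, -1.424, -0.285], TCP at [0.185, -0.518, 0.304] pointing down, gripper open.
Joint ranges: [-2.95, 2.95], [-1.21, 1.97], [-1.09, 1.5], [-2.87, 1.71], [-2.94, -0.07], [-3.05, 3.05]. Speed limits (rad/s): [2.57, 2.57, 3.14, 3.14, 3.14, 3.14].

## Interface

Orientations are given as a unit quaternion [w, x, y, z].
In Python, from rig import bot, capture, workorder gives the robot as it stands. The module is installed in compiled form; this text tells all that it offers.
- The arm moves only by the shell command python3 -m creep 'ROWS' [FORCE]. ROWS is JSON, a list of rows, each a list of 7 numbers: the turn, a rotation vector about the tool's x, y, z in degrees, then the shift along the tool's x, y, z in cm, then the opening, from -1 (shut) to 1 (fully open). A call has 1 to 20 rows; each row shifts and turns the commanded pose from where the row before left it, along the tool's axes as they then stand; what a row does not reach is not made up. A row lasts 1/12 s, in which the tool goes at most 41.7 mm and 7.16 degrees, less where a joint would pass 70% of its speed; a pose out of reach is approached as far as the arm can. A call is refused whole if a number of a shift passes 4.17 or a number of a turn 7.16, either way. A call with a gripper value outside its range is refused whole. The fingers move at their own pace and stop on an object; FORCE is the grip in N (left out, the last holds). Time passes only in rows, so rows that do not move let the fingers close. It gives the time, the measured TCP pose, the force, the opening and the grip force at its end, in the units of the state.
- bot.get_obs(): the state, without advancing time (a new reading comes with each control period).
- capture(name): name is "scene" or "top" or "wrist"; returns a dict with "frame" (384x512x3 uint8, blue, green, red), "z_map" (384x512 float32, m along the optical axis (not along the pixel's ray), 0 where there is no reading), "fx", "fy", "cx", "cy" (pixels), "R" (3x3) and "t" (3): a world point X has camera coordinates R X + t. Camera axes: x right, y down, z forward; pixel columns grow to the right and rows downward; lengths in m; the calibration is good to about 2 mm. A picture is of the moment at which its call begins.
- workorder.job_done(): hands the job in; it is judged then, once.
The state is a dict: "t": time; "q": joint angles; "qvel": joint speeds; "effort": joint torques, N m; "ee_pos": TCP position; "orientation": TCP orientation; "contact_force": force on the tool from outside, world axes, zero at the start; "ft_torque": the same for the moment, N m; "grip_width": opening from 0.0 (shut) to 1.0 (fully open); "finger_force": force on a finger pad.
Only numpy, scipy, OpenCV 4.12 (cv2) and the standard library are available. Lean on these libraries where they do the work, as an engineer would, in place of code of your own. Each camera call takes 0.05 s, during which the arm holds its last target. There are 200 camera calls.

## Working session

There is one attempt and no reset: what is moved stays moved. The work goes in short steps, Python scripts to look and compute and a shell command to move; the robot and the scene stay as the last step left them, time stands still between calls to the robot, and variables do not carry over. Pictures are saved under pics/ and viewed, at most 10 in all, crops included, and the job is handed in when it is done.

```bash
mkdir -p pics; python3 - <<'E'
from rig import bot,capture
import cv2,numpy as np
o=bot.get_obs();print({k:np.round(v,3) for k,v in o.items()},bot.grip_point_offset)
for n in("top","scene"):
    c=capture(n);cv2.imwrite(f"pics/{n}0.png",c["frame"]);np.savez(f"{n}0.npz",**c)
    print(n,c["fx"],np.round(c["R"],3),np.round(c["t"],3))
E
```

```text
{'t': np.float64(0.0), 'q': array([-9.420e-01,  2.560e-01,  1.070e-01, -1.000e-03, -1.424e+00,
       -2.850e-01]), 'qvel': array([ 0.001,  0.   , -0.001, -0.   ,  0.001, -0.001]), 'effort': array([ 0.0000e+00, -3.8663e+01,  2.3794e+01,  5.3650e+00, -6.0000e-03,
       -0.0000e+00]), 'ee_pos': array([ 0.185, -0.517,  0.303]), 'orientation': array([-0.   , -0.171,  0.985,  0.001]), 'contact_force': array([-0.034, -0.053, -0.305]), 'ft_torque': array([ 0.017,  0.001, -0.009]), 'finger_force': np.float64(0.0), 'grip_width': np.float64(1.0)} 0.0539
top 352.95516723235744 [[ 0.015 -1.     0.009]
 [-0.987 -0.017 -0.157]
 [ 0.157 -0.007 -0.988]] [0.005 0.482 1.265]
scene 363.16007889870957 [[-0.178  0.984 -0.011]
 [ 0.742  0.127 -0.659]
 [-0.647 -0.125 -0.752]] [ 0.061 -0.308  1.508]
```

View pics/top0.png

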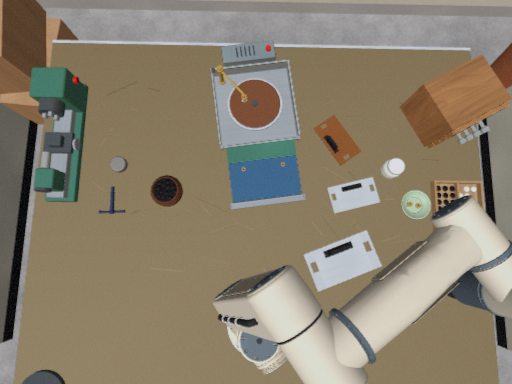

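View pics/scene0.png

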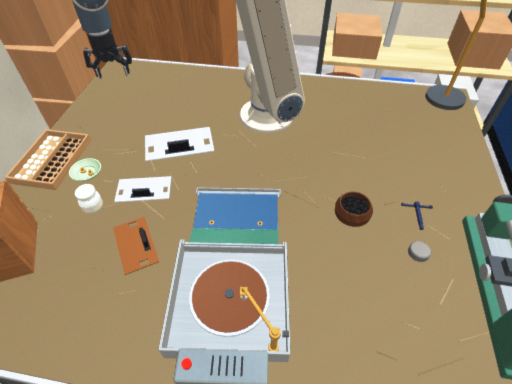

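The top view shows the target, the small aluminium plate, at about (354,195) with its grip on the far side. The larger one is at (343,260) and the brown one at (337,140). The unit's board is at about (265,180), with inserts near (244,169) and (283,164). The plate needs roughly a half turn.

```bash
cat > h.py <<'E'
import numpy as np,cv2
from rig import bot,capture
def ray(c,uv,z):
    uv=np.atleast_2d(uv).astype(float);R=c["R"];C=-R.T@c["t"]
    d=np.c_[(uv[:,0]-c["cx"])/c["fx"],(uv[:,1]-c["cy"])/c["fy"],np.ones(len(uv))]@R
    return C+d*((z-C[2])/d[:,2])[:,None]
def proj(c,X):
    p=np.atleast_2d(X)@c["R"].T+c["t"];return np.c_[c["fx"]*p[:,0]/p[:,2]+c["cx"],c["fy"]*p[:,1]/p[:,2]+c["cy"]]
def blobs(m,lo=20):
    cs,_=cv2.findContours(m.astype(np.uint8),cv2.RETR_EXTERNAL,cv2.CHAIN_APPROX_NONE)
    return [k for k in cs if cv2.contourArea(k)>lo]
def rect(c,k,z):
    p=ray(c,k[:,0],z)[:,:2]; r=cv2.minAreaRect((p*1000).astype(np.float32))
    return r
def unitpt(o,yaw,x,y): # o in m
    return np.array(o)+np.array([[np.cos(yaw),-np.sin(yaw)],[np.sin(yaw),np.cos(yaw)]])@[x,y]
E
python3 - <<'E'
from h import *
for n in("top","scene"):
    c=dict(np.load(n+"0.npz"));f=c["frame"];hsv=cv2.cvtColor(f,cv2.COLOR_BGR2HSV);h,s,v=cv2.split(hsv)
    print(n)
    def show(name,m,z,lo):
        for k in blobs(m,lo):
            r=rect(c,k,z);x=k[:,0].mean(0);print(name,x.round(),np.round(r[0],1),np.round(r[1],1),round(r[2],1))
    show("white",cv2.morphologyEx(((s<40)&(v>150)).astype(np.uint8),cv2.MORPH_OPEN,np.ones((3,3))),.003,300)
    show("blue",(h>98)&(h<118)&(s>120)&(v>60),.020,300)
    show("green",(h>65)&(h<90)&(s>100)&(v>40),.03,300)
    show("black",(v<60),.033,25)
    show("brass",(h>12)&(h<32)&(s>60)&(v>100)&(cv2.dilate(((h>98)&(h<118)&(s>120)).astype(np.uint8),np.ones((9,9)))>0),.02,5)
E
```

```text
top
white [ 10. 353.] [-104.7  879.1] [179.4  59. ] 0.1
white [325. 355.] [ -86.7 -224.8] [213.8 321.7] 0.7
white [258. 316.] [ 37.2 -30.9] [217.4 337.1] 22.7
white [499. 278.] [ 164.8 -892.7] [126.3 149.9] 26.3
white [342. 260.] [ 229.6 -305.6] [144.1 258.5] 21.8
white [429. 272.] [ 194.4 -605.6] [236.5 653.9] 36.1
white [267. 201.] [442.  -26.7] [ 20.3 274. ] 8.3
white [416. 205.] [ 441.2 -590.1] [106.2 108. ] 87.2
white [353. 195.] [ 473.8 -353.1] [103.4 184.3] 14.4
white [393. 168.] [ 580.  -508.8] [70.  96.6] 27.4
white [254. 107.] [815.2  27. ] [294.7 292.3] 8.3
white [364.  32.] [1151.9 -430.5] [831.8 153.4] 90.0
white [160.  30.] [1151.1  477.5] [153.4 744.8] 0.2
white [381.   2.] [1279.2 -485.4] [  27.6 1101.8] 1.3
blue [264. 178.] [528.2 -15.4] [148.5 253.6] 8.5
green [ 50. 179.] [509.3 783.5] [105.3  75.1] 89.6
green [ 70. 182.] [515.8 697.7] [ 99.7 223.6] 65.6
green [261. 151.] [630.   -0.8] [ 59.  254.1] 8.4
green [67. 98.] [834.6 760.2] [350.4 168.7] 48.4
black [ 52. 374.] [-167.3  697.4] [96.  20.2] 65.6
black [247. 322.] [12.5 40. ] [20. 70.] 0.8
black [501. 331.] [  
[... 2029 characters left out ...]
 147.] [ 281.2 -283.6] [51.9 94.9] 21.7
black [439. 104.] [-150.2  690. ] [130.7  44.8] 54.0
black [500. 137.] [-35.1 890.3] [ 95.7 714.9] 75.2
black [107.  54.] [-323.3 -858.7] [474.6 204.1] 35.7
black [322.  46.] [-575.1  194.9] [ 16.8 537.8] 89.0
black [327.   9.] [-989.1  201.6] [ 19.8 261.6] 88.9
brass [260. 223.] [562.7  64.8] [11.4  9.3] 9.6
brass [211. 222.] [586.2 -81.9] [12.3 11.6] 51.5
brass [419. 220.] [467.6 548.4] [97.2 38.5] 1.6
brass [417. 201.] [394.4 549.6] [20.8 39.5] 9.8
brass [279. 215.] [520.6 121.5] [141.6   9.3] 7.5
brass [193. 210.] [ 546.8 -151.3] [161.2  11.7] 8.6
brass [398.  84.] [-285.9  543.5] [176.4  14. ] 89.7
brass [508.  78.] [-410.4 1032.4] [ 8.1 31. ] 9.3
```

```bash
cat >> h.py <<'E'
from scipy.spatial.transform import Rotation as Ro
def togo(goal,yaw):
    """tool-axis rotvec (deg) and shift (cm, present axes) to TCP goal, tool down with tool-x at yaw (deg)"""
    o=bot.get_obs();R0=Ro.from_quat(np.roll(o["orientation"],-1));a=np.radians(yaw)
    G=Ro.from_matrix(np.array([[np.cos(a),np.sin(a),0],[np.sin(a),-np.cos(a),0],[0,0,-1]]))
    print("rot",(R0.inv()*G).as_rotvec(degrees=True).round(2),"shift now",(R0.inv().apply(goal-o["ee_pos"])*100).round(2),
     "shift after turn",(G.inv().apply(goal-o["ee_pos"])*100).round(2),"F",o["contact_force"].round(1))
E
python3 -m creep '[[0,0,0,-3.58,0.54,0.54,1],[0,0,0,-3.58,0.54,0.54,1],[0,0,0,-3.58,0.54,0.54,1],[0,0,0,-3.58,0.54,0.54,1],[0,0,0,-3.58,0.54,0.54,1],[0,0,0,-3.58,0.54,0.54,1],[0,0,0,-3.58,0.54,0.54,1],[0,0,0,-3.58,0.54,0.54,1],[0,0,0,-3.58,0.54,0.54,1],[0,0,0,-3.58,0.54,0.54,1]]'
python3 -m creep '[[0,0,6.8,0,0,0,1],[0,0,6.8,0,0,0,1],[0,0,6.8,0,0,0,1],[0,0,6.8,0,0,0,1],[0,0,6.8,0,0,0,1],[0,0,6.8,0,0,0,1],[0,0,6.8,0,0,0,1],[0,0,6.8,0,0,0,1],[0,0,6.8,0,0,0,1],[0,0,6.8,0,0,0,1],[0,0,6.8,0,0,0,1],[0,0,6.8,0,0,0,1],[0,0,6.8,0,0,0,1],[0,0,6.8,0,0,0,1],[0,0,0,0,0,0,1],[0,0,0,0,0,0,1]]'
python3 - <<'E'
from h import *
print(bot.get_obs()["q"].round(2))
togo(np.array([.504,-.3455,.2]),104.4)
c=capture("wrist");cv2.imwrite("pics/w1.png",c["frame"]);np.savez("w1.npz",**c)
print(proj(c,[[.504,-.3455,.033],[.603,-.004,.02]]))
E
```

```text
t: 0.93
ee_pos: [0.5055, -0.345, 0.2492]
orientation: [-0.0, -0.171, 0.985, 0.0]
contact_force: [1.2, -1.1, 0.8]
grip_width: 1.0
finger_force: 0.0
t: 2.27
ee_pos: [0.5041, -0.3462, 0.2494]
orientation: [-0.0, 0.611, 0.792, -0.0]
contact_force: [-0.2, -0.4, -0.1]
grip_width: 1.001
finger_force: 0.0
[-0.35  0.4   0.17 -0.   -1.35 -2.54]
rot [-0.04 -0.04  0.3 ] shift now [0.07 0.01 4.94] shift after turn [0.07 0.   4.94] F [-0.2 -0.4 -0.1]
[[ 259.7414425   175.77479252]
 [ 536.66573404 -275.64160446]]
```

View pics/w1.png

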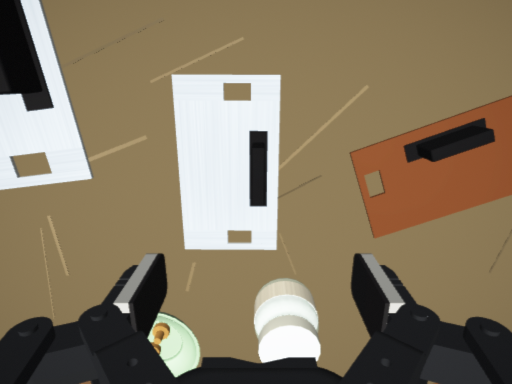

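Wrist view: the plate spans (172..280, 75..249), the grip is at about (258,168) and the slots at (237,91) and (239,236), so this is the right plate. I'll refine its pose here.

```bash
python3 - <<'E'
from h import *
c=dict(np.load("w1.npz"));f=c["frame"];h,s,v=cv2.split(cv2.cvtColor(f,cv2.COLOR_BGR2HSV))
for k in blobs((s<50)&(v>120),3000):print("plate",k[:,0].mean(0),rect(c,k,.003))
for k in blobs((v[:255,150:300]<60),300):
    k=k+[150,0];print("grip",k[:,0].min(0),k[:,0].max(0),rect(c,k,.033))
m=((s>60)&(v>60)).astype(np.uint8)[75:249,185:275]
for k in blobs(m,150):k=k+[185,75];print("slot",rect(c,k,.003))
E
```

```text
plate [286.5483871  324.39919355] ((582.739501953125, -521.4699096679688), (77.16980743408203, 124.79649353027344), 21.336673736572266)
plate [227.90693431 158.94525547] ((473.6025085449219, -354.96820068359375), (101.41204833984375, 180.82675170898438), 14.504151344299316)
plate [ 39.70886076 105.23688969] ((266.6248779296875, -341.7917175292969), (97.7287826538086, 163.391845703125), 21.697792053222656)
grip [250 132] [266 204] ((500.76446533203125, -340.0057678222656), (14.335636138916016, 67.78776550292969), 14.211030006408691)
slot ((501.79315185546875, -424.6184997558594), (23.772035598754883, 11.944424629211426), 14.702465057373047)
slot ((464.81658935546875, -279.8782043457031), (24.35078239440918, 14.303634643554688), 12.758023262023926)
```

```bash
python3 -m creep '[[0,0,0.3,-0.09,-0.18,3,1],[0,0,0,0,0,3,1],[0,0,0,0,0,3,1],[0,0,0,0,0,3,1],[0,0,0,0,0,2,1],[0,0,0,0,0,1.5,1],[0,0,0,0,0,0.9,1],[0,0,0,0,0,0.5,1],[0,0,0,0,0,0,1],[0,0,0,0,0,0,1],[0,0,0,0,0,0,-1],[0,0,0,0,0,0,-1],[0,0,0,0,0,0,-1],[0,0,0,0,0,0,-1],[0,0,0,0,0,0,-1],[0,0,0,0,0,0,-1],[0,0,0,0,0,0,-1],[0,0,0,0,0,0,-1]]' 70
python3 - <<'E'
from h import *
togo(np.array([.5026,-.3475,.08]),104.5)
E
```

```text
t: 3.82
ee_pos: [0.5029, -0.3477, 0.0813]
orientation: [0.0, 0.614, 0.789, 0.0]
contact_force: [0.2, 0.8, 1.8]
grip_width: 0.121
finger_force: 69.8
rot [ 0.02  0.03 -0.29] shift now [ 0.02 -0.03  0.13] shift after turn [ 0.02 -0.03  0.13] F [0.2 0.8 1.8]
```

```bash
python3 -m creep '[[0,0,0,0,0,-0.5,-1],[0,0,0,0,0,-1.5,-1],[0,0,0,0,0,-2.5,-1],[0,0,0,0,0,-2.5,-1],[0,0,0,0,0,-2.5,-1],[0,0,0,0,0,-0.5,-1],[0,0,0,0,0,0,-1]]'
python3 -m creep '[[0,0,-6.9,0,0,0,-1],[0,0,-6.9,0,0,0,-1],[0,0,-6.9,0,0,0,-1],[0,0,-6.9,0,0,0,-1],[0,0,-6.9,0,0,0,-1],[0,0,-6.9,0,0,0,-1],[0,0,-6.9,0,0,0,-1],[0,0,-6.9,0,0,0,-1],[0,0,-6.9,0,0,0,-1],[0,0,-6.9,0,0,0,-1],[0,0,-6.9,0,0,0,-1],[0,0,-6.9,0,0,0,-1],[0,0,-6.9,0,0,0,-1],[0,0,-6.9,0,0,0,-1],[0,0,-6.9,0,0,0,-1],[0,0,-6.9,0,0,0,-1],[0,0,-6.9,0,0,0,-1],[0,0,-6.9,0,0,0,-1],[0,0,-6.9,0,0,0,-1],[0,0,-6.9,0,0,0,-1]]'
python3 -m creep '[[0,0,-6.9,0,0,0,-1],[0,0,-6.9,0,0,0,-1],[0,0,-6.9,0,0,0,-1],[0,0,-6.9,0,0,0,-1],[0,0,-6.9,0,0,0,-1],[0,0,-1.5,0,0,0,-1],[0,0,0,0,0,0,-1],[0,0,0,0,0,0,-1]]'
python3 - <<'E'
from h import *
print(bot.get_obs()["q"].round(2))
togo(np.array([.509,-.0183,.18]),278.4)
c=capture("wrist");cv2.imwrite("pics/w2.png",c["frame"]);np.savez("w2.npz",**c)
E
```

```text
t: 4.4
ee_pos: [0.5035, -0.3479, 0.1828]
orientation: [0.002, 0.614, 0.789, 0.001]
contact_force: [0.7, 0.1, -2.1]
grip_width: 0.124
finger_force: 69.1
t: 6.07
ee_pos: [0.5017, -0.347, 0.1783]
orientation: [-0.001, -0.519, 0.855, 0.002]
contact_force: [-0.5, -0.1, -2.7]
grip_width: 0.125
finger_force: 69.1
t: 6.73
ee_pos: [0.502, -0.3472, 0.1791]
orientation: [0.0, 0.755, -0.655, -0.002]
contact_force: [0.9, 0.6, -2.0]
grip_width: 0.122
finger_force: 69.1
[-0.35  0.44  0.05 -0.   -1.19  0.49]
rot [ 0.14  0.11 -0.3 ] shift now [-32.46  -5.33  -0.04] shift after turn [-32.44  -5.49  -0.09] F [ 0.9  0.6 -2. ]
```

View pics/w2.png

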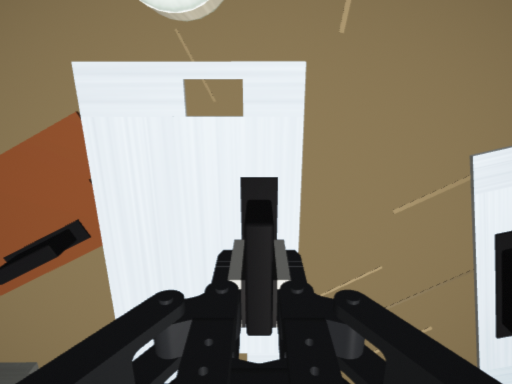

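The plate is held squarely, with its far edge at row 62 and the grip between the pads. Next I move to above the board and measure the plate's tilt and position in the hand.

```bash
python3 -m creep '[[0,0,-0.3,-2,-0.35,0,-1],[0,0,0,-3.6,-0.6,0,-1],[0,0,0,-3.6,-0.6,0,-1],[0,0,0,-3.6,-0.6,0,-1],[0,0,0,-3.6,-0.6,0,-1],[0,0,0,-3.6,-0.6,0,-1],[0,0,0,-3.6,-0.6,0,-1],[0,0,0,-3.6,-0.6,0,-1],[0,0,0,-3,-0.5,0,-1],[0,0,0,-2.2,-0.4,0,-1],[0,0,0,0,0,0,-1],[0,0,0,0,0,0,-1]]'
python3 - <<'E'
from h import *
togo(np.array([.509,-.0183,.18]),278.4)
o=bot.get_obs();print(o["ee_pos"])
f0=None
c=capture("wrist");cv2.imwrite("pics/w3.png",c["frame"]);np.savez("w3.npz",**c)
f=c["frame"];h,s,v=cv2.split(cv2.cvtColor(f,cv2.COLOR_BGR2HSV));z=c["z_map"]
ks=blobs((s<50)&(v>120),3000);k=max(ks,key=cv2.contourArea)
m=np.zeros(z.shape,np.uint8);cv2.drawContours(m,[k],-1,1,-1);m=cv2.erode(m,np.ones((7,7)))&((s<50)&(v>120));yy,xx=np.nonzero(m);d=z[yy,xx]
P=(np.c_[(xx-c["cx"])/c["fx"]*d,(yy-c["cy"])/c["fy"]*d,d]-c["t"])@c["R"]
P=P[d>0];P=P[abs(P[:,2]-np.median(P[:,2]))<.01]
A=np.c_[P[:,:2]-o["ee_pos"][:2],np.ones(len(P))];print("plane",np.linalg.lstsq(A,P[:,2],rcond=None)[0],"in deg",np.degrees(np.linalg.lstsq(A,P[:,2],rcond=None)[0][:2]))
e=k[:,0]
ap=cv2.approxPolyDP(k,6,True)[:,0];zt=np.median(P[:,2])
print(ap.tolist());print((ray(c,ap,zt)*1000).round(1).tolist())
c=capture("top");np.savez("t3.npz",**c);f=c["frame"];h,s,v=cv2.split(cv2.cvtColor(f,cv2.COLOR_BGR2HSV));cv2.imwrite("pics/t3.png",cv2.resize(f[120:260,170:370],(800,560)))
E
```

```text
t: 7.78
ee_pos: [0.5086, -0.018, 0.1806]
orientation: [0.0, 0.758, -0.652, -0.0]
contact_force: [0.1, -0.0, -1.8]
grip_width: 0.127
finger_force: 69.1
rot [0.03 0.01 0.18] shift now [ 0.03 -0.03  0.06] shift after turn [ 0.03 -0.03  0.06] F [ 0.1 -0.  -1.8]
[ 0.50864997 -0.01801271  0.18059246]
plane [-7.71845991e-04 -7.24602468e-05  1.02569949e-01] in deg [-0.04422352 -0.00415167]
[[72, 61], [115, 318], [161, 290], [185, 298], [204, 292], [217, 255], [241, 239], [241, 176], [278, 177], [277, 239], [297, 252], [305, 62]]
[[600.0, -96.1, 102.5], [580.5, 35.1, 102.5], [556.3, 13.0, 102.5], [543.1, 16.2, 102.5], [533.3, 10.8, 102.5], [528.8, -12.6, 102.5], [517.8, -23.5, 102.5], [522.1, -56.4, 102.5], [504.7, -58.6, 102.5], [499.7, -26.2, 102.5], [488.2, -20.5, 102.5], [501.8, -110.5, 102.5]]
```

View pics/w3.png

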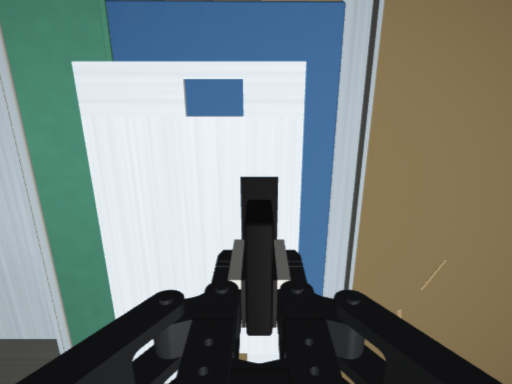

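The plate is flat (tilt under 0.05°), with yaw 8.3° and centre at (538,-14). Its leading edge, columns 72-115, is still short of the flap's lip at columns 104-111. Now I descend and check the lip line.

```bash
python3 - <<'E'
from h import *
c=dict(np.load("w3.npz"));f=c["frame"];h,s,v=cv2.split(cv2.cvtColor(f,cv2.COLOR_BGR2HSV))
a=np.radians(8.4);u=np.array([np.cos(a),np.sin(a)]);w=np.array([-u[1],u[0]]);O=np.array([.603,-.0044])
B=((h>98)&(h<118)&(s>120)&(v>60))
for r in (10,25,40,55):
    x=np.nonzero(B[r])[0];x0,x1=x.min(),x.max()
    p=ray(c,[x0,r],.030)[0][:2]-O;q=ray(c,[x1,r],.02)[0][:2]-O
    print(r,x0,x1,"lip ux",(p@u*1000).round(1),"front ux",(q@u*1000).round(1))
for col in (150,200,250,300):
    r=np.nonzero(B[:60,col])[0].min();p=ray(c,[col,r],.02)[0][:2]-O;print(col,r,"u",(p@u*1000).round(1),(p@w*1000).round(1))
E
python3 -m creep '[[0,0,0.18,0.03,-0.03,1,-1],[0,0,0,0,0,2,-1],[0,0,0,0,0,2,-1],[0,0,0,0,0,1.5,-1],[0,0,0,0,0,0.8,-1],[0,0,0,0,0,0.3,-1],[0,0,0,0,0,0,-1],[0,0,0,0,0,0,-1],[0,0,0,0,0,0,-1]]'
```

```text
10 107 344 lip ux -3.8 front ux -149.8
25 109 342 lip ux -3.8 front ux -149.3
40 111 341 lip ux -3.9 front ux -149.4
55 113 340 lip ux -3.9 front ux -149.5
150 1 u -27.4 -130.5
200 1 u -58.8 -130.6
250 1 u -90.3 -130.7
300 2 u -121.7 -130.2
t: 8.63
ee_pos: [0.5099, -0.0194, 0.1058]
orientation: [-0.001, 0.756, -0.654, 0.001]
contact_force: [-0.2, 1.2, -2.8]
grip_width: 0.125
finger_force: 69.0
```

```bash
python3 -m creep '[[0,0,0,0,0,0.15,-1],[0,0,0,0,0,0.15,-1],[0,0,0,0,0,0.1,-1],[0,0,0,0,0,0,-1],[0,0,0,0,0,0,-1],[0,0,0,0,0,0,-1]]'
python3 - <<'E'
from h import *
togo(np.array([.5535,-.0117,.101]),278.4);print(bot.get_obs()["ft_torque"].round(2))
E
```

```text
t: 9.13
ee_pos: [0.5094, -0.0193, 0.1013]
orientation: [-0.0, 0.757, -0.654, 0.0]
contact_force: [-1.0, 0.8, 2.0]
grip_width: 0.127
finger_force: 69.7
rot [-0.04 -0.   -0.07] shift now [-0.11 -4.47  0.03] shift after turn [-0.11 -4.47  0.03] F [-1.   0.8  2. ]
[0.2  0.42 0.06]
```

```bash
python3 -m creep '[[0,0,0,-0.05,-0.2,0,-1],[0,0,0,-0.06,-0.3,0,-1],[0,0,0,0,-0.3,0,-1],[0,0,0,0,-0.3,0,-1],[0,0,0,0,-0.3,0,-1],[0,0,0,0,-0.3,0,-1],[0,0,0,0,-0.3,0,-1],[0,0,0,0,-0.3,0,-1],[0,0,0,0,0,0,-1],[0,0,0,0,0,0,-1]]'
python3 - <<'E'
from h import *
togo(np.array([.5535,-.0117,.101]),278.4);print(bot.get_obs()["ft_torque"].round(2))
c=capture("scene");f=c["frame"];cv2.imwrite("pics/s4.png",cv2.resize(f[170:260,170:300],(780,540),interpolation=cv2.INTER_CUBIC))
E
```

```text
t: 9.97
ee_pos: [0.5325, -0.015, 0.1012]
orientation: [-0.0, 0.757, -0.654, 0.0]
contact_force: [-1.8, -1.2, 4.6]
grip_width: 0.126
finger_force: 70.0
rot [-0.05 -0.02 -0.07] shift now [-0.02 -2.13  0.03] shift after turn [-0.02 -2.13  0.02] F [-1.8 -1.2  4.6]
[-0.3   0.52  0.01]
```

View pics/s4.png

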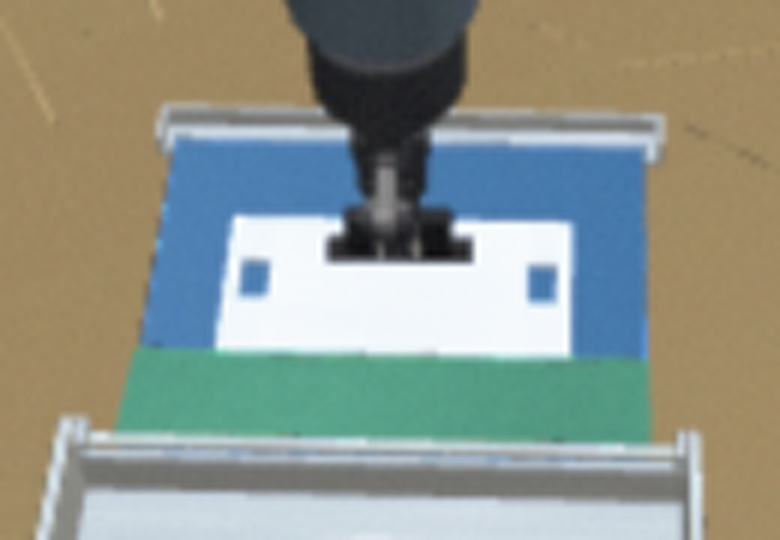

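The plate's leading edge (y≈352 in the crop) has gone under the flap, the flap looks down, and forces are low. I'll slide it the remaining 21 mm.

```bash
python3 -m creep '[[0,0,0,-0.02,-0.3,0,-1],[0,0,0,0,-0.3,0,-1],[0,0,0,0,-0.3,0,-1],[0,0,0,0,-0.3,0,-1],[0,0,0,0,-0.3,0,-1],[0,0,0,0,-0.3,0,-1],[0,0,0,0,-0.2,0,-1],[0,0,0,0,-0.1,0,-1],[0,0,0,0,0,0.05,-1],[0,0,0,0,0,0,-1],[0,0,0,0,0,0,-1]]'
python3 - <<'E'
from h import *
togo(np.array([.5535,-.0117,.101]),278.4);print(bot.get_obs()["ft_torque"].round(2))
a=np.radians(8.4);u=np.array([np.cos(a),np.sin(a)]);w=np.array([-u[1],u[0]]);O=np.array([.603,-.0044])
for n in("scene","wrist","top"):
    c=capture(n);f=c["frame"];np.savez(n+"5.npz",**c)
    H=np.array([[*(O-.03*u+sg*.075*w),.02] for sg in(1,-1)]);p=proj(c,H);print(n,p.round(1).tolist())
    h,s,v=cv2.split(cv2.cvtColor(f,cv2.COLOR_BGR2HSV))
    m=(~((s<60)&(v>110))).astype(np.uint8)
    for q in p:
        x,y=q.round().astype(int)
        if not(15<x<497 and 15<y<369):continue
        r=40 if n=="wrist" else 9
        sub=m[max(0,y-r):y+r+1,max(0,x-r):x+r+1]
        nn,lab,st,ce=cv2.connectedComponentsWithStats(sub)
        for i in range(1,nn):
            if st[i][4]>15:
                P=ray(c,ce[i]+[max(0,x-r),max(0,y-r)],.0225)[0][:2]-O;print("  comp",st[i].tolist(),(P@u*1000).round(1),(P@w*1000).round(1))
    if n=="wrist":cv2.imwrite("pics/w5.png",f)
    if n=="scene":cv2.imwrite("pics/s5.png",cv2.resize(f[170:260,170:300],(780,540),interpolation=cv2.INTER_CUBIC))
E
```

```text
t: 10.93
ee_pos: [0.5525, -0.0118, 0.1012]
orientation: [0.0, 0.757, -0.654, 0.0]
contact_force: [-5.5, -1.1, 10.7]
grip_width: 0.125
finger_force: 70.9
rot [ 0.   -0.02 -0.06] shift now [ 0.   -0.1   0.02] shift after turn [ 0.   -0.1   0.02] F [-5.5 -1.1 10.7]
[-0.17  1.81 -0.01]
scene [[259.7, 222.4], [211.3, 221.5]]
  comp [0, 0, 19, 19, 125] -22.6 90.2
  comp [7, 7, 5, 5, 19] -29.9 75.2
  comp [0, 0, 19, 19, 126] -23.7 -89.9
  comp [7, 7, 6, 5, 18] -30.0 -74.4
wrist [[222.2, 360.3], [210.0, 99.4]]
  comp [0, 0, 81, 64, 4552] -28.1 66.5
  comp [0, 0, 81, 2, 162] -31.2 -91.5
  comp [15, 20, 59, 37, 2074] -32.3 -76.2
top [[243.2, 168.8], [282.5, 163.8]]
  comp [0, 1, 6, 18, 75] -34.7 101.7
  comp [8, 7, 4, 6, 17] -33.9 76.0
  comp [0, 0, 19, 19, 161] -27.1 -87.3
```

View pics/s5.png

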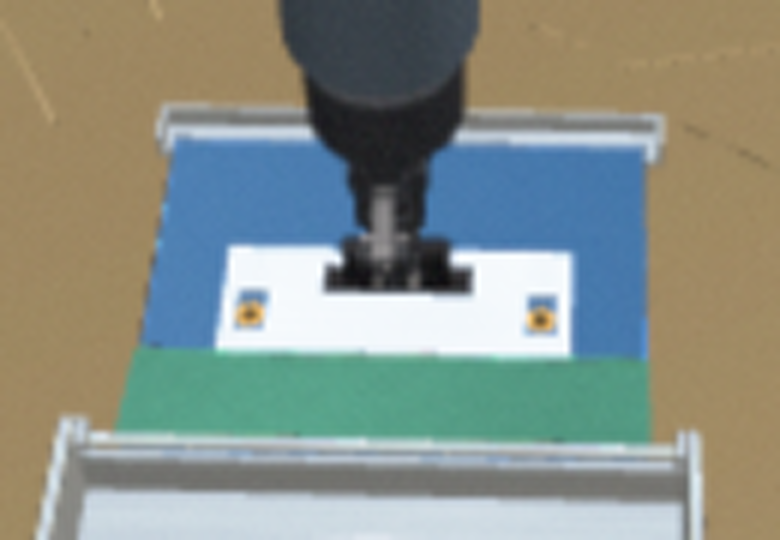

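View pics/w5.png

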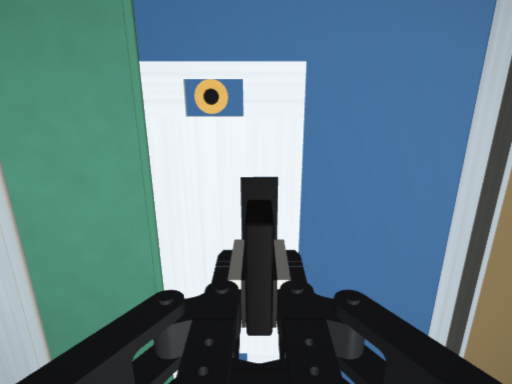

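Slots and holes line up: the insert is at (211,97) and the slot centre at (213.5,97.5), about 1 mm short. The flap is down. I'll shed the sideways load, nudge 1 mm forward, and press again.

```bash
python3 -m creep '[[0,0,0,0,0,-0.08,-1],[0,0,0,0,-0.05,0,-1],[0,0,0,0,0,0,-1],[0,0,0,0,0,0,-1],[0,0,0,0,0,0,-1]]'
python3 - <<'E'
from h import *
o=bot.get_obs();print(o["ee_pos"],o["contact_force"],o["ft_torque"]);togo(np.array([.5535,-.0117,.101]),278.4)
E
python3 -m creep '[[0,0,0,0,0,0.06,-1],[0,0,0,0,0,0,-1],[0,0,0,0,0,0,-1],[0,0,0,0,0,0,-1],[0,0,0,0,0,0,-1]]'
python3 - <<'E'
from h import *
o=bot.get_obs();print(o["ee_pos"],o["contact_force"],o["ft_torque"])
c=capture("wrist");f=c["frame"];h,s,v=cv2.split(cv2.cvtColor(f,cv2.COLOR_BGR2HSV));z=c["z_map"]
def fit(m):
    m=cv2.erode(m.astype(np.uint8),np.ones((7,7)));yy,xx=np.nonzero(m);d=z[yy,xx];yy,xx,d=yy[d>0],xx[d>0],d[d>0]
    P=(np.c_[(xx-c["cx"])/c["fx"]*d,(yy-c["cy"])/c["fy"]*d,d]-c["t"])@c["R"];P=P[abs(P[:,2]-np.median(P[:,2]))<.006]
    A=np.c_[P[:,:2]-o["ee_pos"][:2],np.ones(len(P))];return np.linalg.lstsq(A,P[:,2],rcond=None)[0].round(5),len(P)
b=np.zeros(z.shape,bool);b[62:235,140:300]=1
g=np.zeros(z.shape,bool);g[:,:200]=1
print("plate",fit(b&(s<60)&(v>110)),"board",fit((h>98)&(h<118)&(s>120)&(v>60)),"flap",fit(g&(h>65)&(h<90)&(s>100)))
k=max(blobs((h>12)&(h<32)&(s>100)&(v>120)&b,50),key=cv2.contourArea);print(cv2.boundingRect(k))
E
```

```text
t: 11.5
ee_pos: [0.5528, -0.0116, 0.1013]
orientation: [0.0, 0.757, -0.654, -0.0]
contact_force: [-3.0, 0.1, 6.2]
grip_width: 0.126
finger_force: 70.3
[ 0.55284174 -0.01164319  0.10126329] [-2.97816234  0.14327622  6.18158729] [-0.08179395  1.24455411 -0.0149136 ]
rot [ 0.04  0.   -0.08] shift now [ 0.02 -0.06  0.03] shift after turn [ 0.02 -0.06  0.03] F [-3.   0.1  6.2]
t: 11.92
ee_pos: [0.5528, -0.0116, 0.1012]
orientation: [0.0, 0.757, -0.654, -0.0]
contact_force: [-5.3, -0.2, 8.7]
grip_width: 0.125
finger_force: 70.9
[ 0.55281555 -0.01162813  0.10123817] [-5.26812166 -0.20574223  8.6764526 ] [0.07867694 1.93260229 0.01140244]
plate (array([ 0.00021, -0.00015,  0.02325]), 18913) board (array([5.900e-04, 2.000e-05, 2.027e-02]), 56658) flap (array([0.16965, 0.02467, 0.02078]), 42401)
(195, 79, 33, 34)
```

```bash
python3 -m creep '[[0,0,0,0,0,0.03,-1],[0,0,0,0,0,0,-1],[0,0,0,0,0,0,-1],[0,0,0,0,0,0,-1],[0,0,0,0,0,0,-1],[0,0,0,0,0,0,-1]]' && python3 -c "
from rig import workorder
print(workorder.job_done())"
```

```text
t: 12.47
ee_pos: [0.5528, -0.0116, 0.1012]
orientation: [0.0, 0.757, -0.654, -0.0]
contact_force: [-6.2, 0.4, 12.9]
grip_width: 0.127
finger_force: 71.2
the job is handed in; nothing more can be done
None
```

I refitted the plate flat under the flap without seeing the flap lift, with both screw holes inside the slots, and handed the job in at 12.5 s; the arm still holds the plate, pressing with about 13 N (a little over the kilo asked).

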